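# Sort the bench oddments into trays and snap the marker into its clip

## Task

Tidy the small things on the bench: stand the red and the grey rubber stopper upright in the blue tray, stand the small brown bottle with the black cap upright in the yellow tray, and lay the marker pen lengthwise between the jaws of the grey spring clip and push it down until it snaps fully home. Do not move or knock over the white crucible or the grey jar, and let go of everything.

Things in the scene. Friction and masses are not known exactly. Their poses are not given: they have to be found in the camera images.
- red_stopper: Red rubber stopper, loose, standing on its narrow end: tapered, 31 mm across at the top, narrower below, 30 mm high. Origin: centre of the underside, z up. Belongs in the blue tray.
- grey_stopper: Grey rubber stopper, loose, standing on its narrow end: tapered, 24 mm across at the top, narrower below, 26 mm high. Origin: centre of the underside, z up. Belongs in the blue tray.
- brown_bottle: Small brown glass bottle with a black cap, loose, upright: round body 42 mm across up to 58 mm high, then shoulder and 21 mm neck and cap up to 96 mm; 0.08 to 0.17 kg. Origin: centre of the underside, z up. Grasp the body. Belongs in the yellow tray.
- marker_mid (a point): The middle of the marker pen, loose, lying flat on the bench: white barrel with a blue cap, 134 mm long and about 14 mm thick. This point lies on its axis at mid length, 7 mm above the bench at the start; its y axis runs along the pen (not the other pen far off at the left). Belongs in the pen clip, either way round, its middle over the clip's origin; grip it at its middle.
- blue_tray: Blue plastic sorting tray, fixed: 96 mm (its x) by 72 mm (its y), 17 mm high over the rim, walls 4 mm, inner floor 4 mm above the bench, empty at the start. Origin: centre of its underside, x along its length. The red and the grey stopper go here, side by side along x.
- yellow_tray: Yellow plastic sorting tray, fixed, of the same shape as the blue one (96 mm along its x, 72 mm along its y, 17 mm high, inner floor 4 mm above the bench). Origin: centre of its underside. Empty at the start; the brown bottle goes here, in the middle.
- pen_clip: Marker clip, fixed: grey base 112 (x) by 66 (y) by 8 mm; sprung steel jaw pairs at x = -42 and +42 mm, flared tops 56 mm high, nothing over 10 mm between the pairs. Origin: centre of underside. The pen, along the clip's x, goes in from above (flare guides 6 mm sideways); noses 33 mm up part at a push of 5 to 15 N, snap over it, force drops; pen axis ends 23 mm above the bench.
- crucible: White ceramic crucible, loose, standing among the things: 39 mm across, 32 mm high. Origin: centre of the underside. Must stay where it is.
- grey_jar: Low grey glass jar, loose, at the side: 47 mm across, 46 mm high. Origin: centre of the underside. Must stay where it is.
Mind the look-alikes: they are no part of the job. Leave any purple look-alike of the brown_bottle alone.

How it is judged:
By the outcome, as a careful person would: the job done as asked, in the order asked, and still so for the second after the job is handed in, with the robot touching nothing.
It also fails if it takes over 99 s, if anything falls off the work surface, if the arm or the gripper's body presses on something with over 40 N, if the wrist force passes 120 N, or if a joint passes its speed limit or range.

## Robot

A 7-joint arm with a two-finger parallel gripper is mounted at the origin on a cart in front of the work surface, level with it; the furniture and walls round the work are solid. World frame = base frame: x ahead of the robot, y to its left, z up, the work surface at z = 0. Lengths are in m, angles in rad, forces in N, time in s.
With the tool pointing down it reaches from about 0.4 to 0.875 m from the base axis. Payload 19.3 kg.
Tool frame: the origin (TCP) lies at the very end of the fingers, on their centre line; the grasp point (between the pads) lies 19 mm behind it; z points along the fingers, y is the line along which they close (so a half turn about z gives the same grasp; the last joint's range is limited). The gripper opens to 85 mm and grips with 20 to 120 N. Pads are 22 mm wide; open, the fingers measure 114 mm over their backs; the gripper's body (76 mm by 85 mm) begins 54 mm behind the grasp point. The pads swing forward as they close: fully open they stand 13 mm farther back than shut.
Start: joints at [1.195, 0.521, -0.036, 1.599, 0.021, 1.021, -0.113], TCP at [0.188, -0.596, 0.231] pointing down, gripper open.
Joint ranges: [-2.91, 2.91], [-0.3, 2.13], [-1.5, 1.42], [0.17, 2.43], [-1.26, 4.41], [0.16, 1.93], [-2.52, 2.52]. Speed limits (rad/s): [1.89, 1.89, 2.39, 2.39, 3.01, 3.01, 3.01].

## Interface

Orientations are given as [roll, pitch, yaw] about the fixed x, y, z axes, in that order (R = Rz(yaw) Ry(pitch) Rx(roll)).
In Python, from workcell import bot gives the robot as it stands.
- The arm moves only by the shell command python3 -m crank 'ROWS' [FORCE]. ROWS is a JSON object of lists of equal length, an entry for each row: "travel": the shift along the world's x, y, z in cm, a list of three; "turn": the turn, a rotation vector about the world's x, y, z in degrees, a list of three; "gripper": the closure, from 0 (fully open) to 1 (shut). A call has exactly 5 rows; each row is the pose to reach, as a shift and turn from the pose commanded when the call began; what a row does not reach only later rows make up. A row lasts 1/10 s, in which the tool goes at most 50 mm and 8.59 degrees, less where a joint would pass 70% of its speed; a pose out of reach is approached as far as the arm can. A call with a gripper value outside its range is refused whole. The fingers move at their own pace and stop on an object; FORCE is the grip in N (left out, the last holds). Time passes only in rows, so rows that repeat a pose let the fingers close, or fill a call up. It gives the time, the measured TCP pose, the force, the opening and the grip force at its end, in the units of the state.
- bot.observe(): the state, without advancing time (a new reading comes with each control period).
- bot.grab_frame(name): name is "scene" or "top" or "wrist"; returns a dict with "pixels" (480x640x3 uint8, red, green, blue), "fx", "fy", "cx", "cy" (pixels), "dist" ([k1, k2, p1, p2, k3] as OpenCV has them; the pictures are not rectified), "extrinsics" (4x4, takes a point from world to camera coordinates). Camera axes: x right, y down, z forward; pixel columns grow to the right and rows downward; lengths in m; the calibration is good to about 2 mm. A picture is of the moment at which its call begins. There is no depth.
- bot.job_done(): hands the job in; it is judged then, once.
The state is a dict: "clock": time; "qpos": joint angles; "qd": joint speeds; "joint_efforts": joint torques, N m; "position": TCP position; "tool_rot": TCP orientation; "force": force on the tool from outside, world axes, zero at the start; "moment": the same for the moment, N m; "grip_width": finger opening in m; "finger_force": force on a finger pad.
Only numpy, scipy, OpenCV 4.12 (cv2) and the standard library are available. Lean on these libraries where they do the work, as an engineer would, in place of code of your own. Each camera call takes 0.05 s, during which the arm holds its last target. There are 200 camera calls.

## Working session

There is one attempt and no reset: what is moved stays moved. The work goes in short steps, Python scripts to look and compute and a shell command to move; the robot and the scene stay as the last step left them, time stands still between calls to the robot, and variables do not carry over. Pictures are saved under pics/ and viewed, at most 16 in all, crops included, and the job is handed in when it is done.

```bash
ls; mkdir -p pics
python3 - <<'E'
from workcell import bot
import cv2
s=bot.observe(); print(s)
for n in ("scene","top"):
    f=bot.grab_frame(n); cv2.imwrite(f"pics/{n}0.png",f["pixels"][:,:,::-1])
    print(n,f["fx"],f["fy"],f["cx"],f["cy"],f["dist"],f["extrinsics"])
E
```

```text
pics
{'clock': 0.0, 'qpos': array([ 1.19477905,  0.52202852, -0.03632687,  1.59994797,  0.02116886,
        1.02110574, -0.11279472]), 'qd': array([ 0.00077051,  0.00114056, -0.00185471, -0.00033151, -0.00151812,
       -0.0004724 , -0.00076336]), 'joint_efforts': array([-5.60806238e-04, -9.27126431e+01,  1.98024474e+00, -3.69932985e+01,
        1.79516687e-02,  8.23674607e-03,  6.75264482e-05]), 'position': array([ 0.18805126, -0.59571104,  0.23073819]), 'tool_rot': array([-3.14048781e+00,  5.14677394e-05,  3.05794784e-01]), 'force': array([-0.51654973, -0.3495133 ,  0.51709618]), 'moment': array([ 0.00970312, -0.01951049,  0.03582126]), 'finger_force': 0.0, 'grip_width': 0.08546238128207052}
scene 452.73238276175164 452.73238276175164 318.0087851132439 239.4297939974263 [-0.08938814  0.          0.          0.          0.        ] [[ 0.52348746 -0.85171539  0.02327617  0.11808718]
 [-0.48377787 -0.31960886 -0.81474483  0.41077493]
 [ 0.70136998  0.41524821 -0.57935229  0.37229572]
 [ 0.          0.          0.          1.        ]]
top 560.1720479266281 560.1720479266281 317.42109662304495 251.50812130801185 [0.02812039 0.         0.         0.         0.        ] [[-0.03321906 -0.99944725  0.00129804  0.45606439]
 [-0.97666687  0.03218613 -0.21233437  0.48554442]
 [ 0.21217523 -0.0083213  -0.97719621  1.12294617]
 [ 0.          0.          0.          1.        ]]
```

View pics/scene0.png

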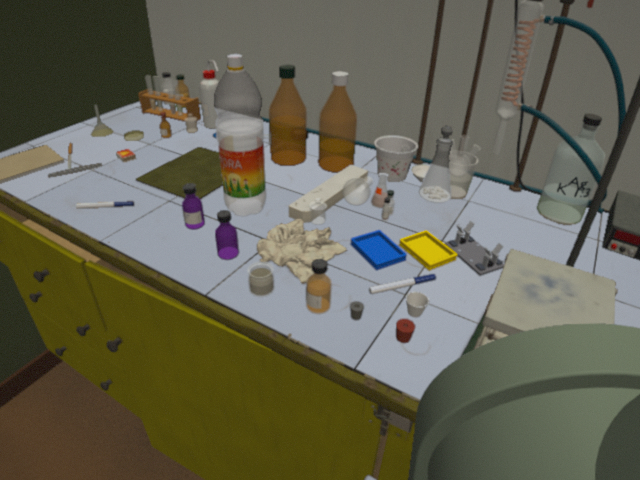

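View pics/top0.png

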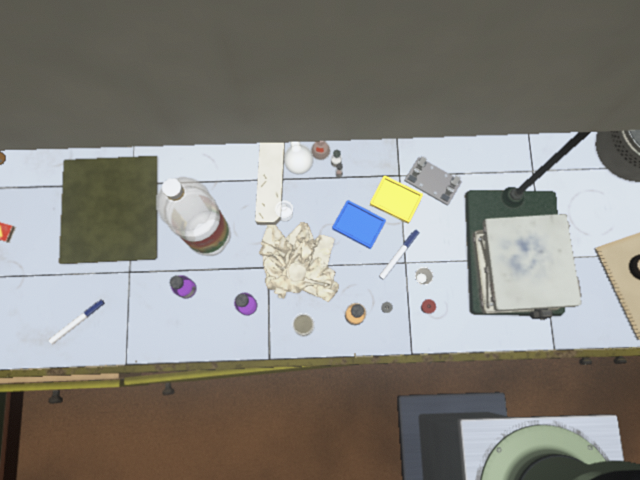

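Scene: jar (261,278), bottle (319,287), grey stopper (357,310), red stopper (405,330), crucible (417,303), pen (403,284), blue tray (378,249), yellow tray (428,249), clip (476,250). Top: the same things between columns 300 and 460. Next I enlarge both.

Run:
```python
import cv2
a=cv2.imread("pics/top0.png")[150:345,285:475]
cv2.imwrite("pics/topc.png",cv2.resize(a[:100,35:],None,fx=5,fy=5,interpolation=cv2.INTER_CUBIC))
cv2.imwrite("pics/topd.png",cv2.resize(a[70:190],None,fx=4.2,fy=4.2,interpolation=cv2.INTER_CUBIC))
b=cv2.imread("pics/scene0.png")[215:350,300:510]
cv2.imwrite("pics/scenec.png",cv2.resize(b,None,fx=3.8,fy=3.8,interpolation=cv2.INTER_CUBIC))
```

```text
(no output)
```

View pics/topc.png

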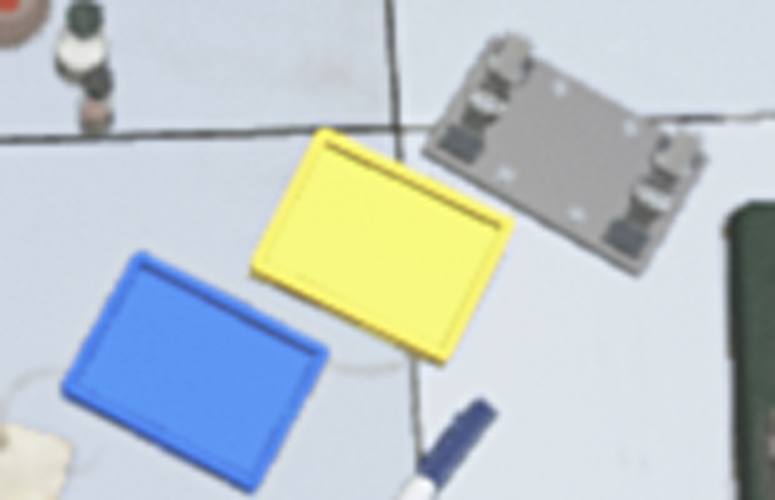

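View pics/topd.png

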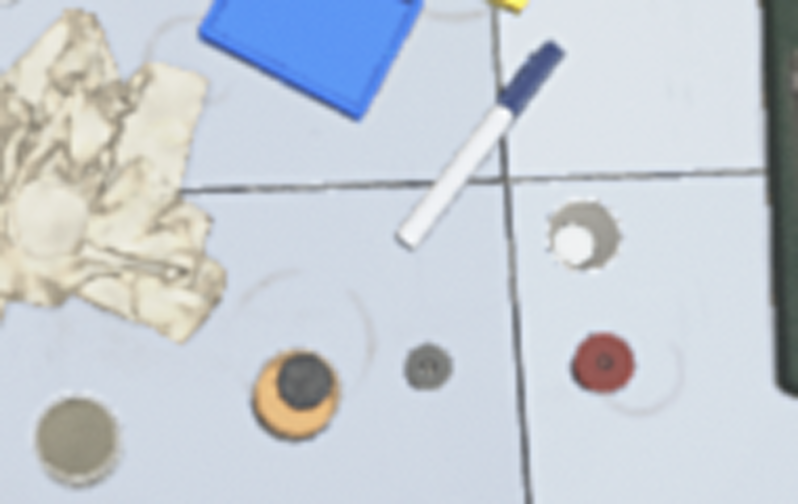

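View pics/scenec.png

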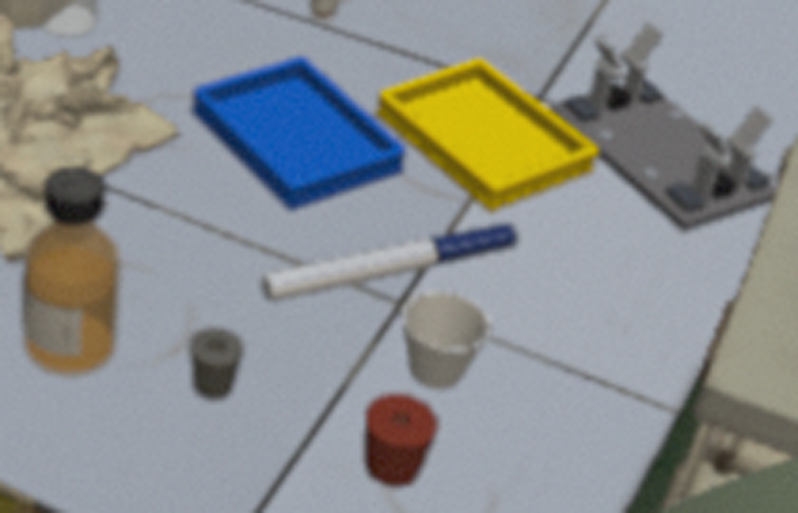

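Top crops show tray rims, clip base, pen ends, stopper tops and cap clearly. In crop pixels: blue corners (140,253),(328,350),(252,490),(66,385); red top (604,362); grey top (429,366); cap (305,378); pen ends (406,241),(555,47). I read the same points in the scene crop and triangulate them.

```bash
cat > h.py <<'E'
import numpy as np, cv2
def K(f): return np.array([[f["fx"],0,f["cx"]],[0,f["fy"],f["cy"]],[0,0,1]])
def und(f,p): return cv2.undistortPoints(np.array([[p]],float),K(f),np.array(f["dist"])).ravel()
def tri(fa,pa,fb,pb):
    X=cv2.triangulatePoints(fa["extrinsics"][:3],fb["extrinsics"][:3],und(fa,pa),und(fb,pb)).ravel(); X=X[:3]/X[3]
    e=[np.linalg.norm(proj(f,X)-p) for f,p in((fa,pa),(fb,pb))]
    return X,max(e)
def proj(f,X):
    r=cv2.Rodrigues(f["extrinsics"][:3,:3])[0]
    return cv2.projectPoints(np.array([X],float),r,f["extrinsics"][:3,3],K(f),np.array(f["dist"]))[0].ravel()
def plane(f,p,z):
    R,t=f["extrinsics"][:3,:3],f["extrinsics"][:3,3]; c=-R.T@t; d=R.T@np.append(und(f,p),1)
    return c+d*(z-c[2])/d[2]
def crop(p,o,s): return (np.array(p)+.5)/s-.5+o
E
python3 - <<'E'
from h import *
from workcell import bot
S=bot.grab_frame("scene");T=bot.grab_frame("top")
np.set_printoptions(precision=4,suppress=True)
C=lambda p:crop(p,(320,150),5); D=lambda p:crop(p,(285,220),4.2); Q=lambda p:crop(p,(300,215),3.8)
L=dict(b1=(C((140,253)),(303,60)),b2=(C((328,350)),(402,152)),b3=(C((252,488)),(292,192)),b4=(C((66,385)),(195,92)),
y1=(C((323,130)),(482,60)),y2=(C((513,222)),(597,152)),y3=(C((442,362)),(494,192)),y4=(C((252,270)),(380,98)),
c_bot=(C((638,268)),(685,215)),c_r=(C((705,155)),(775,185)),
penw=(D((406,241)),(270,287)),penc=(D((555,47)),(510,236)),
red=(D((604,362)),(401,420)),grey=(D((429,366)),(217,347)),cap=(D((305,378)),(75,183)),cruc=(D((585,235)),(447,316)))
for k,(a,b) in L.items(): print(k,*tri(T,a,S,Q(b)))
print("clip left z8",plane(T,C((425,150)),.008),plane(T,C((638,268)),.008),plane(T,C((705,155)),.008))
print("jar",plane(T,D((77,435)),.046))
E
```

```text
b1 [0.6225 0.3691 0.0132] 0.13218874435238961
b2 [0.5751 0.2892 0.0127] 0.5002834830147628
b3 [0.5152 0.3247 0.0107] 0.036937940808642496
b4 [0.563  0.4047 0.0128] 0.44477413786971026
y1 [0.6769 0.2847 0.014 ] 0.08748406318497057
y2 [0.6316 0.2031 0.0124] 0.07551918067211498
y3 [0.5689 0.2381 0.0123] 0.3246186053158614
y4 [0.6137 0.3194 0.012 ] 0.1431503264426559
c_bot [0.6093 0.1491 0.0093] 0.20691948166269153
c_r [0.6609 0.115  0.0089] 0.24587608528768226
penw [0.4492 0.3038 0.0067] 0.1542578344679256
penc [0.5495 0.2201 0.0055] 0.29465809387585895
red [0.3813 0.2115 0.0285] 0.2613580699410912
grey [0.3825 0.2983 0.0245] 0.2994826266961375
cap [0.3709 0.3659 0.0943] 0.36101910887765687
cruc [0.4447 0.2173 0.0349] 0.14851171813470107
clip left z8 [0.668  0.2389 0.008 ] [0.6099 0.1483 0.008 ] [0.6614 0.1142 0.008 ]
jar [0.3523 0.4743 0.046 ]
```

```bash
python3 - <<'E'
from h import *
from workcell import bot
S=bot.grab_frame("scene");T=bot.grab_frame("top")
np.set_printoptions(precision=3,suppress=True)
for a,b in (((485,218),(510,252)),((567,215),(617,293)),((515,195),(571,263))): print(*tri(T,a,S,b))
print(plane(T,(580,303),.08),plane(T,(492,312),.08))
E
python3 -m crank '{"travel":[[3,5,1],[6,10,2],[9,14,4],[12,19,6],[15,24,8]],"turn":[[0,0,0],[0,0,0],[0,0,0],[0,0,0],[0,0,0]],"gripper":[0,0,0,0,0]}' 40
```

```text
[0.543 0.104 0.116] 0.9930643616644297
[ 0.548 -0.066  0.103] 0.48812128306917846
[0.601 0.017 0.09 ] 5.915859377579492
[ 0.372 -0.08   0.08 ] [0.359 0.096 0.08 ]
clock: 0.8
position: [0.3167, -0.3906, 0.2973]
tool_rot: [3.141, -0.0, 0.306]
force: [1.3, -0.1, -0.1]
grip_width: 0.085
finger_force: 0.0
```

```bash
python3 -m crank '{"travel":[[2,4,0],[4,8,0],[6,12,0],[8,16,0],[10,20,0]],"turn":[[0,0,4],[0,0,8],[0,0,12],[0,0,16],[0,0,20]],"gripper":[0,0,0,0,0]}' >/dev/null
python3 -m crank '{"travel":[[0,5,0],[0,9,0],[0,13,0],[0,17,0],[0,20,0]],"turn":[[0,0,4],[0,0,8],[0,0,13],[0,0,18],[0,0,22.5]],"gripper":[0.2,0.4,0.4,0.4,0.4]}'
python3 -m crank '{"travel":[[-2,5,0],[-3,10,0],[-3.5,15,0],[-3.7,19,0],[-3.7,22,0]],"turn":[[0,0,0],[0,0,0],[0,0,0],[0,0,0],[0,0,0]],"gripper":[0.4,0.4,0.4,0.4,0.4]}'
python3 -m crank '{"travel":[[0,0,-1],[0,0,-3],[0,0,-5],[0,0,-7],[0,0,-7]],"turn":[[0,0,0],[0,0,0],[0,0,0],[0,0,0],[0,0,0]],"gripper":[0.4,0.4,0.4,0.4,0.4]}'
python3 - <<'E'
from h import *
from workcell import bot
s=bot.observe();print(s["qpos"].round(2),s["clock"])
f=bot.grab_frame("wrist"); cv2.imwrite("pics/w1.png",f["pixels"][:,:,::-1]); np.save("w1.npy",f,allow_pickle=True)
print(np.linalg.inv(f["extrinsics"]).round(3))
E
```

```text
clock: 1.8
position: [0.4156, 0.0099, 0.2969]
tool_rot: [3.141, -0.0, 1.053]
force: [0.6, 0.2, 0.3]
grip_width: 0.0511
finger_force: 0.0
clock: 2.3
position: [0.3781, 0.2306, 0.297]
tool_rot: [3.141, -0.001, 1.05]
force: [0.4, -1.2, 0.2]
grip_width: 0.0513
finger_force: 0.0
clock: 2.8
position: [0.3781, 0.2264, 0.2248]
tool_rot: [-3.14, 0.003, 1.047]
force: [-0.3, 0.3, 0.0]
grip_width: 0.0513
finger_force: 0.0
[-0.09  0.3  -0.7   2.04  0.25  0.89 -1.45] 2.8
[[ 0.865 -0.479 -0.146  0.416]
 [-0.501 -0.829 -0.249  0.288]
 [-0.002  0.289 -0.957  0.367]
 [ 0.     0.     0.     1.   ]]
```

View pics/w1.png

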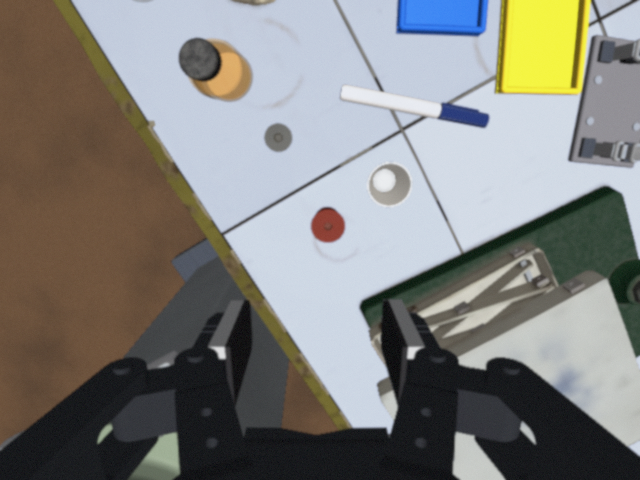

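The wrist view shows red at (328,225), grey (278,138), cap (201,59), pen ends (343,92)/(488,119) and crucible (390,184). I check them against the first measurement.

Run:
```python
from h import *
from workcell import bot
T=bot.grab_frame("top"); W=np.load("w1.npy",allow_pickle=True).item()
np.set_printoptions(precision=4,suppress=True)
D=lambda p:crop(p,(285,220),4.2)
for n,a,b,z in (("red",(604,362),(328,225),.03),("grey",(429,366),(278,138),.026),("cap",(305,378),(200,56),.096),("penw",(406,241),(343,92),.007),("penc",(555,47),(488,119),.007),("cruc",(585,235),(390,183),.032)):
  print(n,*tri(T,D(a),W,b),plane(W,b,z),plane(T,D(a),z))
```

```text
red [0.3821 0.21   0.0233] 0.12207795658733779 [0.3828 0.2114 0.03  ] [0.3813 0.2115 0.03  ]
grey [0.3829 0.2974 0.0221] 0.18231373578898116 [0.3832 0.2972 0.026 ] [0.3826 0.2981 0.026 ]
cap [0.3721 0.3658 0.0922] 1.257491081574808 [0.3734 0.3651 0.096 ] [0.371  0.3656 0.096 ]
penw [0.4507 0.3029 0.0007] 0.35985329693835455 [0.4504 0.3027 0.007 ] [0.4493 0.3035 0.007 ]
penc [0.5441 0.2237 0.0281] 0.22694986462936445 [0.5522 0.2195 0.007 ] [0.5494 0.2199 0.007 ]
cruc [0.4494 0.2118 0.0066] 0.3545435999007278 [0.447  0.2175 0.032 ] [0.4453 0.2165 0.032 ]
```

```bash
python3 -m crank '{"travel":[[0.4,-1.5,-3],[0.4,-1.5,-7],[0.4,-1.5,-11],[0.4,-1.5,-14],[0.4,-1.5,-15]],"turn":[[0,0,0],[0,0,0],[0,0,0],[0,0,0],[0,0,0]],"gripper":[0.4,0.4,0.4,0.4,0.4]}' 40
python3 -m crank '{"travel":[[0,0,-2],[0,0,-4],[0,0,-5.5],[0,0,-6.5],[0,0,-6.5]],"turn":[[0,0,0],[0,0,0],[0,0,0],[0,0,0],[0,0,0]],"gripper":[0.4,0.4,0.4,0.4,0.4]}'
python3 -m crank '{"travel":[[0,0,0],[0,0,0],[0,0,0],[0,0,0],[0,0,0]],"turn":[[0,0,0],[0,0,0],[0,0,0],[0,0,0],[0,0,0]],"gripper":[0.8,0.8,0.8,0.8,0.8]}' 40
```

```text
clock: 3.4
position: [0.3827, 0.2122, 0.0754]
tool_rot: [-3.141, 0.002, 1.047]
force: [0.1, 0.0, -0.1]
grip_width: 0.0509
finger_force: 0.0
clock: 3.9
position: [0.3834, 0.2128, 0.0118]
tool_rot: [3.141, -0.0, 1.047]
force: [-1.2, -0.1, -0.0]
grip_width: 0.0516
finger_force: 0.0
clock: 4.4
position: [0.3835, 0.213, 0.0127]
tool_rot: [3.141, -0.002, 1.047]
force: [-1.6, 0.5, 7.2]
grip_width: 0.0274
finger_force: 38.8
```

```bash
python3 -m crank '{"travel":[[0,0,2],[0,0,5],[0,0,8],[2,1,11],[5,3,13.5]],"turn":[[0,0,0],[0,0,0],[0,0,0],[0,0,0],[0,0,0]],"gripper":[0.8,0.8,0.8,0.8,0.8]}'
python3 -m crank '{"travel":[[4,2.7,0],[8,5.4,0],[11,7.5,0],[12.5,8.5,0],[12.5,8.5,0]],"turn":[[0,0,0],[0,0,0],[0,0,0],[0,0,0],[0,0,0]],"gripper":[0.8,0.8,0.8,0.8,0.8]}'
python3 - <<'E'
from h import *
from workcell import bot
s=bot.observe();print(s["position"],s["qpos"].round(2),s["clock"])
f=bot.grab_frame("wrist"); cv2.imwrite("pics/w2.png",f["pixels"][:,:,::-1]); np.save("w2.npy",f,allow_pickle=True)
E
```

```text
clock: 4.9
position: [0.4331, 0.2418, 0.1495]
tool_rot: [3.141, -0.0, 1.047]
force: [0.4, 1.5, -0.5]
grip_width: 0.0277
finger_force: 39.5
clock: 5.4
position: [0.5592, 0.3287, 0.1471]
tool_rot: [-3.141, -0.001, 1.047]
force: [-1.0, -0.0, -1.1]
grip_width: 0.0279
finger_force: 39.5
[0.55917901 0.32874683 0.14705271] [-0.26  0.71 -0.58  1.59  0.44  0.98 -1.49] 5.4
```

View pics/w2.png

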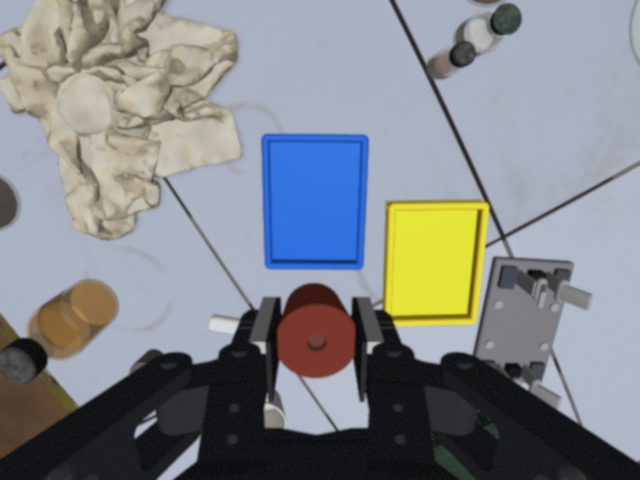

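Red is held upright at (317,340). Tray rims: blue (263,136),(367,136),(363,268),(266,268); yellow (388,203),(488,202),(478,323),(385,325); clip base top corners (495,258),(573,262), with jaws at about (525,285) and (515,375).

Run:
```python
from h import *
W=np.load("w2.npy",allow_pickle=True).item()
np.set_printoptions(precision=4,suppress=True)
for n,z,P in (("blue",.017,[(263,136),(367,136),(363,268),(266,268)]),("yel",.017,[(388,203),(488,202),(478,323),(385,325)]),("clip",.008,[(495,258),(573,262)])):
  X=np.array([plane(W,p,z)[:2] for p in P]);d=np.roll(X,-1,0)-X
  print(n,X,X.mean(0),np.linalg.norm(d,axis=1),(np.degrees(np.arctan2(d[:,1],d[:,0]))))
```

```text
blue [[0.5632 0.4043]
 [0.6237 0.3693]
 [0.5769 0.2877]
 [0.515  0.3235]] [0.5697 0.3462] [0.0699 0.0941 0.0715 0.0941] [ -30.0783 -119.866   149.9406   59.1972]
yel [[0.615  0.3216]
 [0.6776 0.2867]
 [0.6335 0.2019]
 [0.5696 0.2377]] [0.6239 0.262 ] [0.0717 0.0956 0.0732 0.0954] [ -29.1907 -117.4702  150.7161   61.6038]
clip [[0.668  0.2403]
 [0.7218 0.2051]] [0.6949 0.2227] [0.0643 0.0643] [-33.182 146.818]
```

```bash
python3 -m crank '{"travel":[[0,-0.1,-4],[0,-0.1,-7],[0,-0.1,-9.5],[0,-0.1,-11],[0,-0.1,-11]],"turn":[[0,0,0],[0,0,0],[0,0,0],[0,0,0],[0,0,0]],"gripper":[0.8,0.8,0.8,0.8,0.8]}'
python3 -m crank '{"travel":[[0,0,-0.6],[0,0,-1.2],[0,0,-1.7],[0,0,-1.9],[0,0,-1.9]],"turn":[[0,0,0],[0,0,0],[0,0,0],[0,0,0],[0,0,0]],"gripper":[0.8,0.8,0.8,0.8,0.8]}'
```

```text
clock: 5.95
position: [0.557, 0.3257, 0.0356]
tool_rot: [-3.14, 0.002, 1.048]
force: [0.2, -0.5, 0.5]
grip_width: 0.0276
finger_force: 39.5
clock: 6.45
position: [0.5579, 0.3266, 0.0176]
tool_rot: [-3.141, 0.0, 1.048]
force: [0.3, 0.4, -0.8]
grip_width: 0.0279
finger_force: 39.5
```

```bash
python3 -m crank '{"travel":[[0,0,-0.05],[0,0,-0.1],[0,0,-0.15],[0,0,-0.15],[0,0,-0.15]],"turn":[[0,0,0],[0,0,0],[0,0,0],[0,0,0],[0,0,0]],"gripper":[0.8,0.8,0.8,0.8,0.8]}'
python3 -m crank '{"travel":[[0,0,0],[0,0,0],[0,0,0],[0,0,1.5],[0,0,4]],"turn":[[0,0,0],[0,0,0],[0,0,0],[0,0,0],[0,0,0]],"gripper":[0.58,0.58,0.58,0.58,0.58]}'
python3 -m crank '{"travel":[[0,0,4],[-4,-0.5,6],[-8,-1.5,7],[-12,-2.5,7],[-14,-3,7]],"turn":[[0,0,0],[0,0,0],[0,0,0],[0,0,0],[0,0,0]],"gripper":[0.4,0.4,0.4,0.4,0.4]}'
python3 - <<'E'
from workcell import bot
import cv2
f=bot.grab_frame("top"); cv2.imwrite("pics/t2.png",cv2.resize(f["pixels"][180:330,300:450,::-1],None,fx=3,fy=3))
E
```

```text
clock: 6.95
position: [0.5582, 0.3269, 0.0168]
tool_rot: [3.141, -0.001, 1.048]
force: [-1.7, -0.5, 6.1]
grip_width: 0.0279
finger_force: 40.0
clock: 7.45
position: [0.5572, 0.3262, 0.0562]
tool_rot: [-3.14, 0.002, 1.048]
force: [-0.3, 0.8, 0.6]
grip_width: 0.0356
finger_force: 0.0
clock: 7.95
position: [0.4154, 0.2959, 0.1276]
tool_rot: [3.141, -0.0, 1.049]
force: [-0.3, 0.7, 0.0]
grip_width: 0.0512
finger_force: 0.0
```

View pics/t2.png

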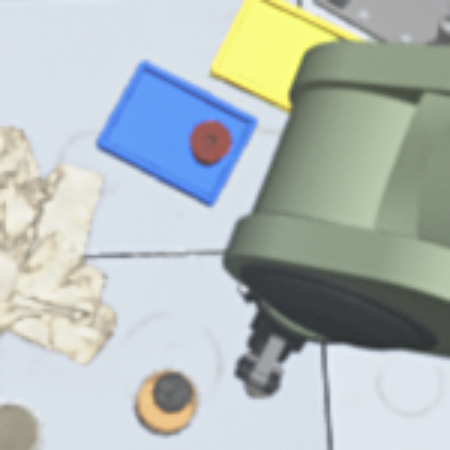

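Red stands upright in the blue tray at (211,143). Now the grey one.

```bash
python3 -m crank '{"travel":[[-2,0.1,0],[-3.2,0.2,-3],[-3.2,0.2,-6],[-3.2,0.2,-7.5],[-3.2,0.2,-7.5]],"turn":[[0,0,0],[0,0,0],[0,0,0],[0,0,0],[0,0,0]],"gripper":[0.4,0.4,0.4,0.4,0.4]}'
python3 -m crank '{"travel":[[0,0,-1.5],[0,0,-3],[0,0,-4],[0,0,-4.4],[0,0,-4.4]],"turn":[[0,0,0],[0,0,0],[0,0,0],[0,0,0],[0,0,0]],"gripper":[0.4,0.4,0.4,0.4,0.4]}'
python3 -m crank '{"travel":[[0,0,0],[0,0,0],[0,0,0],[0,0,0],[0,0,0]],"turn":[[0,0,0],[0,0,0],[0,0,0],[0,0,0],[0,0,0]],"gripper":[0.9,0.9,0.9,0.9,0.9]}' 40
```

```text
clock: 8.5
position: [0.3853, 0.2983, 0.0504]
tool_rot: [-3.141, 0.002, 1.048]
force: [0.4, 0.7, -0.4]
grip_width: 0.0517
finger_force: 0.0
clock: 9.0
position: [0.3861, 0.2987, 0.0075]
tool_rot: [3.141, -0.0, 1.048]
force: [-0.1, 0.5, -0.7]
grip_width: 0.0513
finger_force: 0.0
clock: 9.5
position: [0.3862, 0.2989, 0.0076]
tool_rot: [3.141, -0.001, 1.048]
force: [-0.6, -0.2, 7.1]
grip_width: 0.0209
finger_force: 39.0
```

```bash
python3 -m crank '{"travel":[[0,0,2],[0,0,5],[0,0,8],[2,0.7,11],[5,1.7,13]],"turn":[[0,0,0],[0,0,0],[0,0,0],[0,0,0],[0,0,0]],"gripper":[0.9,0.9,0.9,0.9,0.9]}'
python3 -m crank '{"travel":[[4,1.4,0],[8,2.8,0],[12,4.2,0],[14.4,5,0],[14.4,5,0]],"turn":[[0,0,0],[0,0,0],[0,0,0],[0,0,0],[0,0,0]],"gripper":[0.9,0.9,0.9,0.9,0.9]}'
python3 -m crank '{"travel":[[0,0,-4],[0,0,-7],[0,0,-9],[0,0,-10],[0,0,-10]],"turn":[[0,0,0],[0,0,0],[0,0,0],[0,0,0],[0,0,0]],"gripper":[0.9,0.9,0.9,0.9,0.9]}'
```

```text
clock: 10.0
position: [0.436, 0.3158, 0.1397]
tool_rot: [3.141, -0.001, 1.049]
force: [0.4, 0.7, -1.1]
grip_width: 0.0207
finger_force: 39.4
clock: 10.5
position: [0.5823, 0.3657, 0.1365]
tool_rot: [-3.141, -0.0, 1.046]
force: [-2.0, -0.7, 0.2]
grip_width: 0.0211
finger_force: 39.4
clock: 11.0
position: [0.5792, 0.3652, 0.0363]
tool_rot: [-3.141, 0.002, 1.048]
force: [0.3, -0.4, -0.4]
grip_width: 0.0209
finger_force: 39.4
```

```bash
python3 -m crank '{"travel":[[0,0,-0.8],[0,0,-1.5],[0,0,-2],[0,0,-2.3],[0,0,-2.3]],"turn":[[0,0,0],[0,0,0],[0,0,0],[0,0,0],[0,0,0]],"gripper":[0.9,0.9,0.9,0.9,0.9]}'
python3 -m crank '{"travel":[[0,0,-0.05],[0,0,-0.1],[0,0,-0.15],[0,0,-0.15],[0,0,-0.15]],"turn":[[0,0,0],[0,0,0],[0,0,0],[0,0,0],[0,0,0]],"gripper":[0.9,0.9,0.9,0.9,0.9]}'
```

```text
clock: 11.5
position: [0.5798, 0.3655, 0.0139]
tool_rot: [-3.141, 0.0, 1.048]
force: [0.4, 0.1, -0.2]
grip_width: 0.0209
finger_force: 39.5
clock: 12.0
position: [0.58, 0.3656, 0.0127]
tool_rot: [-3.142, 0.0, 1.047]
force: [0.3, 0.6, -0.4]
grip_width: 0.0212
finger_force: 39.5
```

```bash
python3 -m crank '{"travel":[[0,0,-0.05],[0,0,-0.1],[0,0,-0.1],[0,0,-0.1],[0,0,-0.1]],"turn":[[0,0,0],[0,0,0],[0,0,0],[0,0,0],[0,0,0]],"gripper":[0.9,0.9,0.9,0.9,0.9]}'
python3 -m crank '{"travel":[[0,0,0],[0,0,0],[0,0,0],[0,0,1.5],[0,0,4]],"turn":[[0,0,0],[0,0,0],[0,0,0],[0,0,0],[0,0,0]],"gripper":[0.66,0.66,0.66,0.66,0.66]}'
python3 -m crank '{"travel":[[0,0,4],[0,0,8],[-3,0,11],[-7,0,12],[-11,0,12]],"turn":[[0,0,0],[0,0,0],[0,0,0],[0,0,0],[0,0,0]],"gripper":[0.5,0.2,0.2,0.2,0.2]}'
python3 -m crank '{"travel":[[-4,0,0],[-8,0,0],[-10,0,0],[-10,0,0],[-10,0,0]],"turn":[[0,0,0],[0,0,0],[0,0,0],[0,0,0],[0,0,0]],"gripper":[0.2,0.2,0.2,0.2,0.2]}'
python3 - <<'E'
from workcell import bot
import cv2,numpy as np
f=bot.grab_frame("top"); cv2.imwrite("pics/t3.png",cv2.resize(f["pixels"][180:340,290:450,::-1],None,fx=3,fy=3))
f=bot.grab_frame("wrist"); cv2.imwrite("pics/w3.png",f["pixels"][:,:,::-1]); np.save("w3.npy",f,allow_pickle=True)
E
```

```text
clock: 12.5
position: [0.58, 0.3657, 0.0118]
tool_rot: [3.142, -0.0, 1.047]
force: [-0.2, -0.3, 3.9]
grip_width: 0.0203
finger_force: 39.7
clock: 13.0
position: [0.5792, 0.3652, 0.0516]
tool_rot: [-3.14, 0.002, 1.048]
force: [0.4, 0.7, 0.2]
grip_width: 0.0293
finger_force: 0.0
clock: 13.5
position: [0.4692, 0.3661, 0.1745]
tool_rot: [3.14, -0.003, 1.047]
force: [0.0, 0.9, -1.3]
grip_width: 0.0684
finger_force: 0.0
clock: 14.0
position: [0.3704, 0.3658, 0.1726]
tool_rot: [3.141, -0.001, 1.048]
force: [0.0, -0.1, -0.4]
grip_width: 0.068
finger_force: 0.0
```

View pics/w3.png

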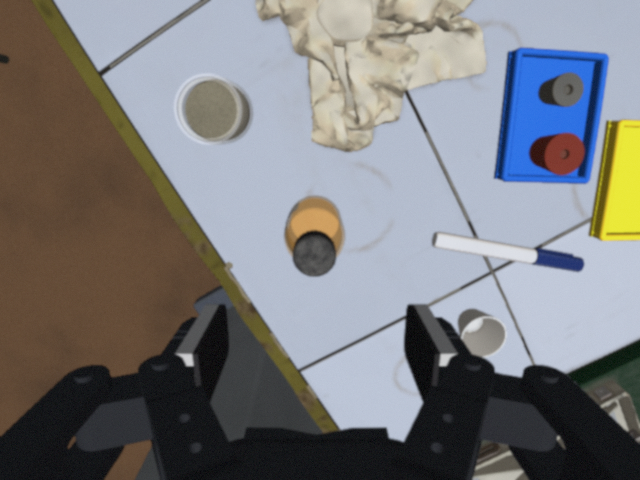

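Grey (568,89) and red (565,153) both stand upright in the blue tray. The bottle cap is at (314,252), centred between the fingers.

```bash
python3 - <<'E'
from h import *
W=np.load("w3.npy",allow_pickle=True).item(); print(plane(W,(314,253),.096))
E
python3 -m crank '{"travel":[[0.1,0,-3],[0.1,0,-6],[0.1,0,-8],[0.1,0,-9],[0.1,0,-9]],"turn":[[0,0,0],[0,0,0],[0,0,0],[0,0,0],[0,0,0]],"gripper":[0.2,0.2,0.2,0.2,0.2]}'
```

```text
[0.37200579 0.36728873 0.096     ]
clock: 14.6
position: [0.371, 0.3652, 0.0808]
tool_rot: [-3.141, 0.002, 1.047]
force: [0.2, 0.2, 2.1]
grip_width: 0.0681
finger_force: 0.0
```

```bash
python3 -m crank '{"travel":[[0.1,0.1,-1.5],[0.1,0.1,-3],[0.1,0.1,-4.5],[0.1,0.1,-5],[0.1,0.1,-5]],"turn":[[0,0,0],[0,0,0],[0,0,0],[0,0,0],[0,0,0]],"gripper":[0.2,0.2,0.2,0.2,0.2]}'
python3 -m crank '{"travel":[[0,0,0],[0,0,0],[0,0,0],[0,0,0],[0,0,0]],"turn":[[0,0,0],[0,0,0],[0,0,0],[0,0,0],[0,0,0]],"gripper":[0.7,0.7,0.7,0.7,0.7]}' 50
```

```text
clock: 15.1
position: [0.3715, 0.3664, 0.0308]
tool_rot: [-3.141, 0.001, 1.048]
force: [0.2, -0.6, 1.0]
grip_width: 0.0682
finger_force: 0.0
clock: 15.6
position: [0.3722, 0.367, 0.0325]
tool_rot: [3.141, -0.001, 1.047]
force: [-2.5, -1.4, 7.0]
grip_width: 0.0394
finger_force: 49.4
```

```bash
python3 -m crank '{"travel":[[0,0,1.5],[0,0,4],[0,0,7],[0,0,10],[2,-1,11]],"turn":[[0,0,0],[0,0,0],[0,0,0],[0,0,0],[0,0,0]],"gripper":[0.7,0.7,0.7,0.7,0.7]}'
python3 -m crank '{"travel":[[3,-1.3,0],[6.5,-2.7,0],[10,-4.2,0],[13,-5.5,0],[15,-6.3,0]],"turn":[[0,0,0],[0,0,0],[0,0,0],[0,0,0],[0,0,0]],"gripper":[0.7,0.7,0.7,0.7,0.7]}'
python3 -m crank '{"travel":[[3,-1.2,0],[6,-2.4,0],[7.5,-3.1,0],[8.1,-3.3,0],[8.1,-3.3,0]],"turn":[[0,0,0.5],[0,0,1],[0,0,1],[0,0,1],[0,0,1]],"gripper":[0.7,0.7,0.7,0.7,0.7]}'
```

```text
clock: 16.1
position: [0.3909, 0.3588, 0.1458]
tool_rot: [3.141, -0.004, 1.051]
force: [-0.0, -0.0, -0.9]
grip_width: 0.0387
finger_force: 50.9
clock: 16.6
position: [0.5441, 0.2918, 0.1429]
tool_rot: [3.141, -0.001, 1.045]
force: [0.1, 0.1, -0.8]
grip_width: 0.0388
finger_force: 50.8
clock: 17.1
position: [0.623, 0.2605, 0.1423]
tool_rot: [-3.141, -0.0, 1.064]
force: [0.7, -0.2, -1.3]
grip_width: 0.0394
finger_force: 50.8
```

```bash
python3 -m crank '{"travel":[[0.1,0.1,-3],[0.1,0.1,-6],[0.1,0.1,-8.5],[0.1,0.1,-9.7],[0.1,0.1,-10]],"turn":[[0,0,0],[0,0,0],[0,0,0],[0,0,0],[0,0,0]],"gripper":[0.7,0.7,0.7,0.7,0.7]}'
python3 -m crank '{"travel":[[0,0,-0.2],[0,0,-0.3],[0,0,-0.4],[0,0,-0.5],[0,0,-0.5]],"turn":[[0,0,0],[0,0,0],[0,0,0],[0,0,0],[0,0,0]],"gripper":[0.7,0.7,0.7,0.7,0.7]}'
```

```text
clock: 17.6
position: [0.6228, 0.2622, 0.0411]
tool_rot: [-3.14, 0.001, 1.066]
force: [-0.6, -0.6, -0.6]
grip_width: 0.0391
finger_force: 50.8
clock: 18.1
position: [0.6241, 0.2616, 0.0369]
tool_rot: [3.141, -0.0, 1.065]
force: [0.1, -0.1, -1.9]
grip_width: 0.0393
finger_force: 50.8
```

```bash
python3 -m crank '{"travel":[[0,0,-0.05],[0,0,-0.1],[0,0,-0.15],[0,0,-0.15],[0,0,-0.15]],"turn":[[0,0,0],[0,0,0],[0,0,0],[0,0,0],[0,0,0]],"gripper":[0.7,0.7,0.7,0.7,0.7]}'
python3 -m crank '{"travel":[[0,0,-0.05],[0,0,-0.05],[0,0,-0.05],[0,0,-0.05],[0,0,-0.05]],"turn":[[0,0,0],[0,0,0],[0,0,0],[0,0,0],[0,0,0]],"gripper":[0.7,0.7,0.7,0.7,0.7]}'
```

```text
clock: 18.6
position: [0.6241, 0.2617, 0.0365]
tool_rot: [3.141, -0.0, 1.065]
force: [-6.1, -3.5, 17.7]
grip_width: 0.0394
finger_force: 52.5
clock: 19.1
position: [0.6242, 0.2618, 0.0365]
tool_rot: [3.141, -0.0, 1.065]
force: [-9.1, -4.8, 25.0]
grip_width: 0.0393
finger_force: 53.2
```

```bash
python3 -m crank '{"travel":[[0,0,0.12],[0,0,0.12],[0,0,0.12],[0,0,0.12],[0,0,0.12]],"turn":[[0,0,0],[0,0,0],[0,0,0],[0,0,0],[0,0,0]],"gripper":[0.7,0.6,0.4,0.25,0.25]}'
python3 -m crank '{"travel":[[0,0,0],[0,0,2],[0,0,6],[0,0,10],[0,0,14]],"turn":[[0,0,0],[0,0,0],[0,0,0],[0,0,0],[0,0,0]],"gripper":[0.25,0.25,0.25,0.25,0.25]}'
python3 -m crank '{"travel":[[-2,0,1],[-5,0,1],[-8,0,1],[-11,0,1],[-12.4,0,1]],"turn":[[0,0,8],[0,0,16],[0,0,24],[0,0,32],[0,0,40]],"gripper":[0.4,0.5,0.5,0.5,0.5]}'
python3 -m crank '{"travel":[[0,0,0],[0,0,0],[0,0,0],[0,0,0],[0,0,0]],"turn":[[0,0,8],[0,0,16],[0,0,24],[0,0,32],[0,0,39]],"gripper":[0.5,0.5,0.5,0.5,0.5]}'
python3 - <<'E'
from workcell import bot
import cv2,numpy as np
print(bot.observe()["qpos"].round(2))
f=bot.grab_frame("wrist"); cv2.imwrite("pics/w4.png",f["pixels"][:,:,::-1]); np.save("w4.npy",f,allow_pickle=True)
E
```

```text
clock: 19.6
position: [0.6239, 0.2616, 0.0357]
tool_rot: [-3.141, 0.0, 1.065]
force: [-0.1, -0.3, 0.4]
grip_width: 0.064
finger_force: 0.0
clock: 20.1
position: [0.6238, 0.2618, 0.179]
tool_rot: [3.141, -0.001, 1.065]
force: [0.4, 0.6, 0.0]
grip_width: 0.0639
finger_force: 0.0
clock: 20.6
position: [0.4978, 0.2618, 0.1876]
tool_rot: [3.141, 0.001, 1.771]
force: [-0.4, 0.4, 0.5]
grip_width: 0.0429
finger_force: 0.0
clock: 21.1
position: [0.5001, 0.2615, 0.1873]
tool_rot: [3.141, 0.001, 2.449]
force: [0.1, 0.0, -1.0]
grip_width: 0.0424
finger_force: 0.0
[ 0.08  0.65 -0.98  1.77  0.62  1.05 -0.25]
```

View pics/w4.png

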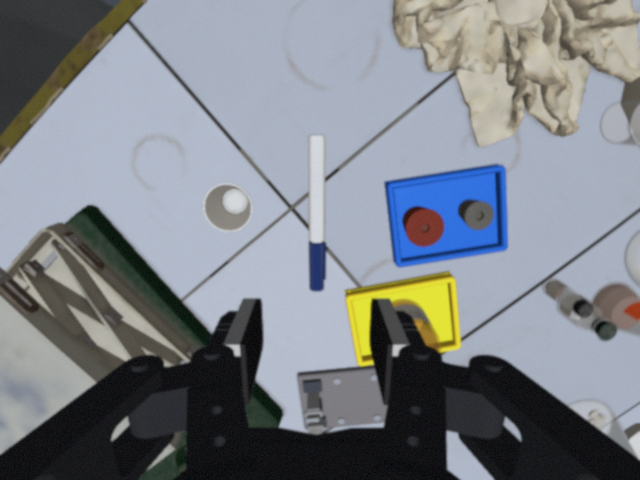

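Pen runs vertically from (316,136) to (316.5,290); the bottle in the yellow tray is partly hidden by a finger at (405,315).

Run:
```python
from h import *
W=np.load("w4.npy",allow_pickle=True).item(); a=plane(W,(316,136),.007);b=plane(W,(316.5,290),.007);d=b-a
print(a,b,(a+b)/2,np.linalg.norm(d),np.degrees(np.arctan2(d[1],d[0])))
from workcell import bot
f=bot.grab_frame("top"); cv2.imwrite("pics/t4.png",cv2.resize(f["pixels"][150:350,280:480,::-1],None,fx=3,fy=3))
```

```text
[0.44922897 0.30290124 0.007     ] [0.55113209 0.2187836  0.007     ] [0.50018053 0.26084242 0.007     ] 0.13213638496634708 -39.538544498521105
```

View pics/t4.png

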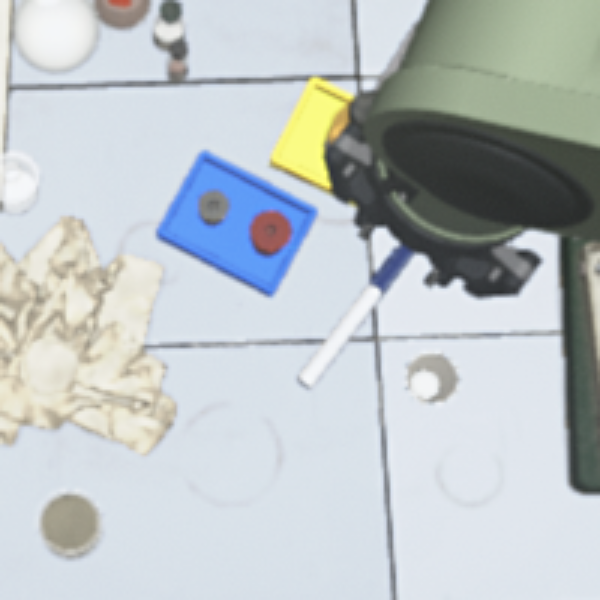

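The top view shows both stoppers standing, with crucible (432,378) and jar (71,524) undisturbed.

```bash
python3 -m crank '{"travel":[[0,-0.05,-4],[0,-0.05,-8],[0,-0.05,-11.5],[0,-0.05,-13.5],[0,-0.05,-14]],"turn":[[0,0,0],[0,0,0],[0,0,0],[0,0,0],[0,0,0]],"gripper":[0.5,0.5,0.5,0.5,0.5]}'
python3 -m crank '{"travel":[[0,0,-1.5],[0,0,-3],[0,0,-4],[0,0,-4.3],[0,0,-4.3]],"turn":[[0,0,0],[0,0,0],[0,0,0],[0,0,0],[0,0,0]],"gripper":[0.5,0.5,0.5,0.5,0.5]}'
python3 -m crank '{"travel":[[0,0,0],[0,0,0],[0,0,0],[0,0,0],[0,0,0]],"turn":[[0,0,0],[0,0,0],[0,0,0],[0,0,0],[0,0,0]],"gripper":[1,1,1,1,1]}' 90
```

```text
clock: 21.7
position: [0.4994, 0.2606, 0.0447]
tool_rot: [-3.139, -0.0, 2.44]
force: [-0.7, -0.3, 0.7]
grip_width: 0.0423
finger_force: 0.0
clock: 22.2
position: [0.4999, 0.2611, 0.0027]
tool_rot: [-3.141, -0.0, 2.444]
force: [-0.2, 0.0, 0.5]
grip_width: 0.0424
finger_force: 0.0
clock: 22.7
position: [0.5003, 0.2612, 0.0037]
tool_rot: [3.141, 0.001, 2.444]
force: [-2.5, -1.5, 8.4]
grip_width: 0.01
finger_force: 88.9
```

```bash
python3 -m crank '{"travel":[[0,0,2],[0,0,6],[0,0,10],[0,0,14],[0,0,18]],"turn":[[0,0,0],[0,0,0],[0,0,0],[0,0,-4],[0,0,-8]],"gripper":[1,1,1,1,1]}'
python3 - <<'E'
from h import *
from workcell import bot
S=bot.grab_frame("scene");T=bot.grab_frame("top")
def pl(f,p,q):
    R,t=f["extrinsics"][:3,:3],f["extrinsics"][:3,3];c=-R.T@t
    n=np.cross(R.T@np.append(und(f,p),1),R.T@np.append(und(f,q),1));return n/np.linalg.norm(n),c
(n1,c1),(n2,c2)=pl(S,(571,263),(640,110)),pl(T,(520,191),(583,135))
d=np.cross(n1,n2);d/=d[2]
for z in(.02,.1,.2,.3,.5): print(np.linalg.solve([n1,n2,[0,0,1]],[n1@c1,n2@c2,z]).round(3))
cv2.imwrite("pics/s5.png",S["pixels"][:,:,::-1])
E
```

```text
clock: 23.2
position: [0.4997, 0.2611, 0.1848]
tool_rot: [3.141, -0.0, 2.302]
force: [0.4, -0.4, -1.2]
grip_width: 0.0095
finger_force: 88.3
[0.612 0.01  0.02 ]
[0.615 0.007 0.1  ]
[0.617 0.004 0.2  ]
[0.62 0.   0.3 ]
[ 0.625 -0.006  0.5  ]
```

View pics/s5.png

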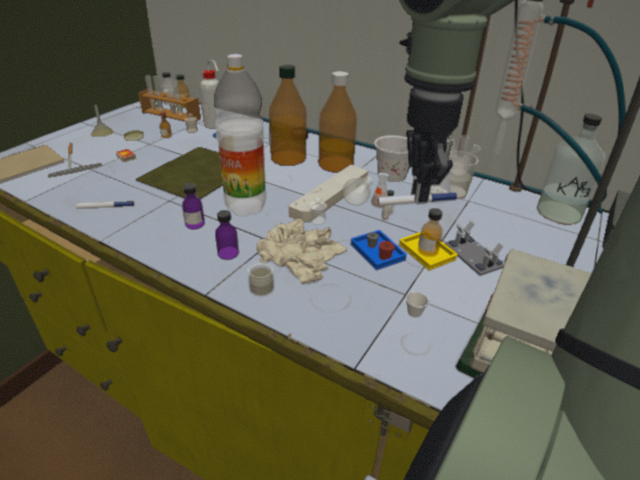

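Bottle stands in the yellow tray (430,232), pen is held level above it (415,199), and the lamp rod is clear of the path. Now over the clip.

```bash
python3 -m crank '{"travel":[[2,-1,0.5],[4,-2,1],[6,-3,1],[8,-4,1],[10,-5,1]],"turn":[[0,0,-8],[0,0,-16],[0,0,-24],[0,0,-32],[0,0,-40]],"gripper":[1,1,1,1,1]}'
python3 -m crank '{"travel":[[2,-1,0],[4,-2,0],[5.5,-3,0],[6.5,-3.5,0],[6.5,-3.5,0]],"turn":[[0,0,-8],[0,0,-16],[0,0,-24],[0,0,-32],[0,0,-34.6]],"gripper":[1,1,1,1,1]}'
python3 -m crank '{"travel":[[0,0,-2],[0,0,-5],[0,0,-7],[0,0,-8],[0,0,-8]],"turn":[[0,0,0],[0,0,0],[0,0,0],[0,0,0],[0,0,0]],"gripper":[1,1,1,1,1]}'
python3 - <<'E'
from workcell import bot
import cv2,numpy as np
print(bot.observe()["qpos"].round(2))
a=bot.grab_frame("scene");a=cv2.resize(a["pixels"][190:290,400:530,::-1],None,fx=3,fy=3,interpolation=cv2.INTER_CUBIC)
f=bot.grab_frame("wrist");np.save("w6.npy",f,allow_pickle=True)
b=f["pixels"][200:,150:490,::-1]
c=np.zeros((300,790,3),np.uint8);c[:,:390]=a;b=cv2.resize(b,(364,300));c[:,400:764]=b;cv2.imwrite("pics/c6.png",c)
E
```

```text
clock: 23.8
position: [0.6006, 0.2105, 0.1928]
tool_rot: [3.142, 0.0, 1.601]
force: [0.0, -0.3, 0.2]
grip_width: 0.0095
finger_force: 88.2
clock: 24.3
position: [0.6659, 0.1749, 0.1924]
tool_rot: [3.141, 0.001, 0.995]
force: [-0.4, 1.0, -0.5]
grip_width: 0.0095
finger_force: 88.2
clock: 24.8
position: [0.6643, 0.1759, 0.1117]
tool_rot: [-3.14, 0.001, 1.002]
force: [-0.2, -0.3, 0.2]
grip_width: 0.0096
finger_force: 88.2
[-0.02  0.8  -0.55  1.49  0.47  0.98 -1.26]
```

View pics/c6.png

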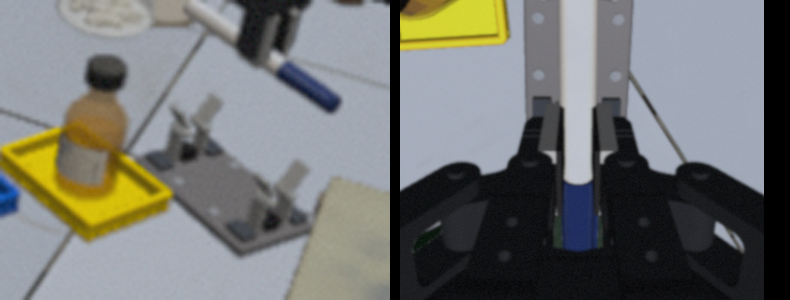

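Run:
```python
from h import *
W=np.load("w6.npy",allow_pickle=True).item()
print(plane(W,(281,298),.008),proj(W,[.6645,.176,.008]),proj(W,[.695,.2227,.008]),proj(W,[.6645,.176,.115]))
cv2.imwrite("pics/w6.png",W["pixels"][:400,150:490,::-1])
```

```text
[0.62448826 0.15507853 0.008     ] [313.584127   243.09828953] [314.22594493 156.37049657] [311.9645063  319.07995493]
```

View pics/w6.png

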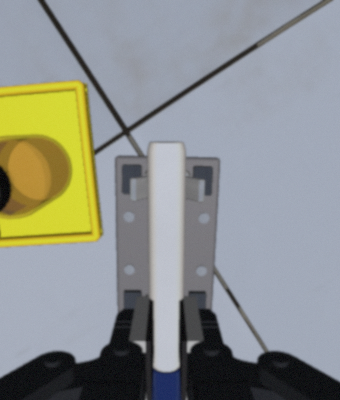

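The pen is centred in the wrist view (col 317) on the clip base (266–369), and the clip's far edge is where it was predicted. Now going down.

```bash
python3 -m crank '{"travel":[[0,0,-1.5],[0,0,-3],[0,0,-4],[0,0,-4.5],[0,0,-4.5]],"turn":[[0,0,0],[0,0,0],[0,0,0],[0,0,0],[0,0,0]],"gripper":[1,1,1,1,1]}' 115
python3 -m crank '{"travel":[[0,0,-0.5],[0,0,-1],[0,0,-1.4],[0,0,-1.7],[0,0,-1.7]],"turn":[[0,0,0],[0,0,0],[0,0,0],[0,0,0],[0,0,0]],"gripper":[1,1,1,1,1]}'
python3 -m crank '{"travel":[[0,0,-0.2],[0,0,-0.4],[0,0,-0.6],[0,0,-0.8],[0,0,-0.8]],"turn":[[0,0,0],[0,0,0],[0,0,0],[0,0,0],[0,0,0]],"gripper":[1,1,1,1,1]}'
```

```text
clock: 25.4
position: [0.6645, 0.1761, 0.0669]
tool_rot: [-3.141, 0.001, 1.002]
force: [0.3, -0.5, 0.3]
grip_width: 0.0086
finger_force: 116.9
clock: 25.9
position: [0.6648, 0.176, 0.0505]
tool_rot: [-3.141, 0.0, 1.002]
force: [-0.4, 0.3, 0.2]
grip_width: 0.0084
finger_force: 116.9
clock: 26.4
position: [0.6648, 0.1761, 0.0426]
tool_rot: [-3.141, 0.0, 1.002]
force: [0.3, -0.3, 0.2]
grip_width: 0.0088
finger_force: 116.9
```

```bash
for i in 1 2 3; do python3 -m crank '{"travel":[[0,0,-0.1],[0,0,-0.2],[0,0,-0.3],[0,0,-0.4],[0,0,-0.4]],"turn":[[0,0,0],[0,0,0],[0,0,0],[0,0,0],[0,0,0]],"gripper":[1,1,1,1,1]}' | grep -E "pos|force"; done
```

```text
position: [0.6652, 0.1764, 0.0394]
force: [-1.4, 0.2, 7.2]
finger_force: 118.0
position: [0.6651, 0.1764, 0.0349]
force: [0.3, 1.7, 2.7]
finger_force: 117.4
position: [0.6648, 0.176, 0.0306]
force: [-0.1, 0.6, 1.6]
finger_force: 117.2
```

```bash
for i in 1 2 3; do python3 -m crank '{"travel":[[0,0,-0.1],[0,0,-0.2],[0,0,-0.3],[0,0,-0.35],[0,0,-0.35]],"turn":[[0,0,0],[0,0,0],[0,0,0],[0,0,0],[0,0,0]],"gripper":[1,1,1,1,1]}' | grep -E "pos|force"; done
python3 - <<'E'
from workcell import bot
import cv2,numpy as np
a=bot.grab_frame("scene");a=cv2.resize(a["pixels"][190:290,400:530,::-1],None,fx=5,fy=5,interpolation=cv2.INTER_CUBIC)
cv2.imwrite("pics/c7.png",a)
E
```

```text
position: [0.6648, 0.176, 0.0272]
force: [0.1, 0.2, 2.3]
finger_force: 117.2
position: [0.6649, 0.1762, 0.0237]
force: [0.2, 1.2, 0.9]
finger_force: 117.2
position: [0.6648, 0.176, 0.0201]
force: [-0.3, 0.3, -0.8]
finger_force: 116.9
```

View pics/c7.png

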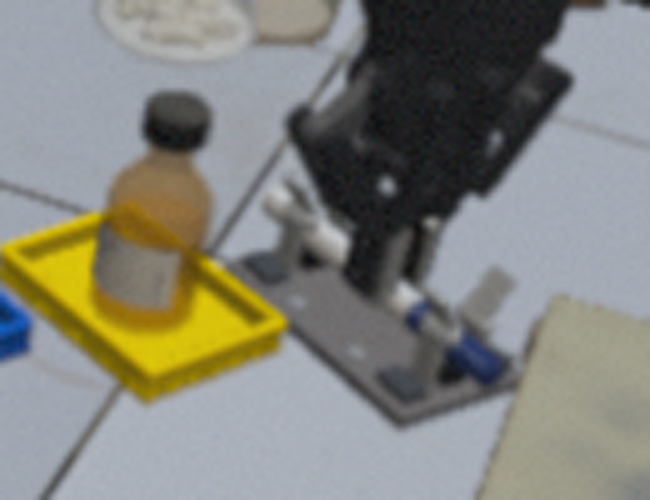

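Run:
```python
from h import *
from workcell import bot
S=bot.grab_frame("scene"); u=np.array([np.cos(1.002),np.sin(1.002)])*.067
for n,s in(("cap",-1),("white",1)):
  for z in(.0235,.033,.043): p=proj(S,[*(np.array([.6648,.176])+s*u),z]); print(n,z,p,(p-[400,190])*5)
s=bot.observe();print(s["force"],s["moment"],s["qpos"].round(2))
```

```text
cap 0.0235 [499.62813363 265.29292366] [498.14066813 376.46461829]
cap 0.033 [500.90569185 261.36863165] [504.52845926 356.84315823]
cap 0.043 [502.26507677 257.18293552] [511.32538386 335.91467762]
white 0.0235 [454.37227728 229.12101553] [271.86138641 195.60507763]
white 0.033 [455.25431603 225.37096665] [276.27158014 176.85483324]
white 0.043 [456.19166421 221.37739019] [280.95832107 156.88695095]
[-0.25050952  0.70116906 -1.77185752] [0.01139743 0.15288386 0.00103321] [-0.04  0.92 -0.5   1.52  0.54  0.84 -1.31]
```

Both pen ends project to about 23 mm height, so it is level and down. One small extra push to confirm the seat.

```bash
for i in 1 2; do python3 -m crank '{"travel":[[0,0,-0.05],[0,0,-0.1],[0,0,-0.15],[0,0,-0.15],[0,0,-0.15]],"turn":[[0,0,0],[0,0,0],[0,0,0],[0,0,0],[0,0,0]],"gripper":[1,1,1,1,1]}' | grep -E "pos|force"; done
```

```text
position: [0.665, 0.176, 0.0198]
force: [-6.6, -2.3, 13.6]
finger_force: 118.9
position: [0.665, 0.1761, 0.0197]
force: [-14.4, -7.0, 34.8]
finger_force: 121.7
```

Firm stop: seated. Relieve, release, retreat.

```bash
python3 -m crank '{"travel":[[0,0,0.15],[0,0,0.25],[0,0,0.25],[0,0,0.25],[0,0,0.25]],"turn":[[0,0,0],[0,0,0],[0,0,0],[0,0,0],[0,0,0]],"gripper":[1,1,0.8,0.6,0.6]}'
python3 -m crank '{"travel":[[0,0,0],[0,0,0],[0,0,0.5],[0,0,2],[0,0,5]],"turn":[[0,0,0],[0,0,0],[0,0,0],[0,0,0],[0,0,0]],"gripper":[0.55,0.55,0.55,0.55,0.55]}'
python3 -m crank '{"travel":[[0,0,4],[0,0,8],[0,0,12],[-4,0,14],[-8,0,14]],"turn":[[0,0,0],[0,0,0],[0,0,0],[0,0,0],[0,0,0]],"gripper":[0.55,0.55,0.55,0.55,0.55]}'
python3 -m crank '{"travel":[[-4,1,0],[-8,2,0],[-12,3,0],[-14,3,0],[-14,3,0]],"turn":[[0,0,0],[0,0,0],[0,0,0],[0,0,0],[0,0,0]],"gripper":[0.55,0.55,0.55,0.55,0.55]}'
python3 - <<'E'
from workcell import bot
import cv2,numpy as np
b=cv2.resize(bot.grab_frame("scene")["pixels"][210:350,230:530,::-1],None,fx=2.6,fy=2.6,interpolation=cv2.INTER_CUBIC)
cv2.imwrite("pics/end.png",b)
E
```

```text
clock: 31.0
position: [0.665, 0.1761, 0.0198]
tool_rot: [-3.142, -0.0, 1.002]
force: [0.3, 0.1, 0.0]
grip_width: 0.0341
finger_force: 0.0
clock: 31.5
position: [0.664, 0.1759, 0.0697]
tool_rot: [-3.14, 0.002, 1.002]
force: [1.3, -0.5, 0.7]
grip_width: 0.0383
finger_force: 0.0
clock: 32.0
position: [0.5851, 0.1769, 0.2138]
tool_rot: [3.138, -0.004, 1.002]
force: [-0.0, 1.2, -0.6]
grip_width: 0.0383
finger_force: 0.0
clock: 32.5
position: [0.4429, 0.2065, 0.2114]
tool_rot: [3.14, -0.0, 1.005]
force: [1.0, -1.2, 0.5]
grip_width: 0.0383
finger_force: 0.0
```

View pics/end.png

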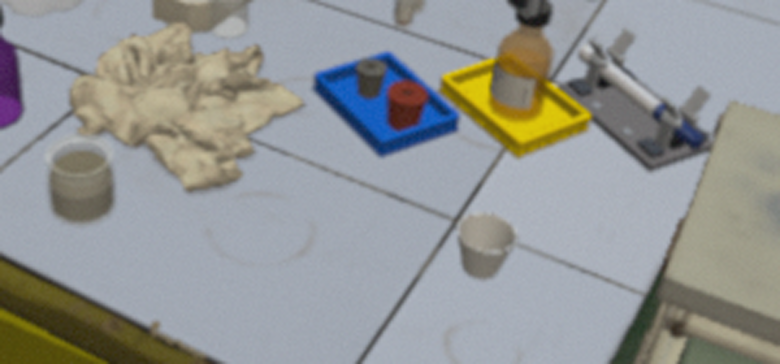

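Both stoppers stand in blue (370,77),(406,104), the bottle stands in yellow (520,75), and the pen is in the clip (590,50)–(700,138). Crucible (487,245) and jar (81,180) are where they were.

```bash
python3 -c "
from workcell import bot
print(bot.job_done())"
```

```text
the job is handed in; nothing more can be done
None
```

The job is done and handed in at about 32.5 s: both stoppers stand in the blue tray, the bottle stands in the yellow tray, the pen is seated in the clip, and the crucible and jar look undisturbed in the last picture.

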